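# Find the free damper plate and push it upright

## Task

The fume-extraction box on the laser welding bench has four identical damper plates in its top, each pivoted across its middle; three are bolted shut from below and one has been set free. Press lightly on the plates near an edge to find the one that rocks, then push that plate open until it stands fully upright, so that the fumes are drawn off there, and move clear. Only press and push with the fingertips: grip nothing, use no great force on the plates, and leave the loose things around it where they are.

Things in the scene. Friction and masses are not known exactly. Their poses are not given: they have to be found in the camera images.
- plenum: Fume-extraction box, grey sheet steel, fixed on the bench: 190 mm (x, away from the robot) by 492 mm (y, to the left), 84 mm high. Origin: centre of its underside, on the bench. Its flat top has four openings, 124 (x) by 90 (y) mm, centred at x = 0, y = +156, +52, -52, -156 mm: 80 mm deep wells, each closed by a damper plate. A 72 mm duct leaves its -y end.
- plate1_mid (a point): Centre of the upper face of the damper plate at the +y end (y = +156 mm) of the box. All four look the same: bare aluminium, 120 (x) by 86 (y) mm, 4 mm thick, upper face flush with the box's top when shut. Pivot: a shaft along the box's y across the plate's middle, under two dark saddles, 82 mm above the bench. The point turns with the plate, z out of its upper face.
- plate1 (a joint): Tilt of that plate (rad). 0: shut. Positive: edge nearer the robot (-x) down, far edge up; negative: the reverse. Stops at +-1.57: upright, raised edge 142 mm above the bench. Three plates are bolted (hidden bolts; they yield 1 to 2 mm under a firm press), one, not known which, rocks freely either way: balanced, it tips at about 1.5 N pressed 40 mm from the shaft and stays as it is left.
- plate2_mid (a point): Centre of the upper face of the damper plate second from the +y end (y = +52 mm) of the box. All four look the same: bare aluminium, 120 (x) by 86 (y) mm, 4 mm thick, upper face flush with the box's top when shut. Pivot: a shaft along the box's y across the plate's middle, under two dark saddles, 82 mm above the bench. The point turns with the plate, z out of its upper face.
- plate2 (a joint): Tilt of that plate (rad). 0: shut. Positive: edge nearer the robot (-x) down, far edge up; negative: the reverse. Stops at +-1.57: upright, raised edge 142 mm above the bench. Three plates are bolted (hidden bolts; they yield 1 to 2 mm under a firm press), one, not known which, rocks freely either way: balanced, it tips at about 1.5 N pressed 40 mm from the shaft and stays as it is left.
- plate3_mid (a point): Centre of the upper face of the damper plate third from the +y end (y = -52 mm) of the box. All four look the same: bare aluminium, 120 (x) by 86 (y) mm, 4 mm thick, upper face flush with the box's top when shut. Pivot: a shaft along the box's y across the plate's middle, under two dark saddles, 82 mm above the bench. The point turns with the plate, z out of its upper face.
- plate3 (a joint): Tilt of that plate (rad). 0: shut. Positive: edge nearer the robot (-x) down, far edge up; negative: the reverse. Stops at +-1.57: upright, raised edge 142 mm above the bench. Three plates are bolted (hidden bolts; they yield 1 to 2 mm under a firm press), one, not known which, rocks freely either way: balanced, it tips at about 1.5 N pressed 40 mm from the shaft and stays as it is left.
- plate4_mid (a point): Centre of the upper face of the damper plate at the -y end (y = -156 mm) of the box. All four look the same: bare aluminium, 120 (x) by 86 (y) mm, 4 mm thick, upper face flush with the box's top when shut. Pivot: a shaft along the box's y across the plate's middle, under two dark saddles, 82 mm above the bench. The point turns with the plate, z out of its upper face.
- plate4 (a joint): Tilt of that plate (rad). 0: shut. Positive: edge nearer the robot (-x) down, far edge up; negative: the reverse. Stops at +-1.57: upright, raised edge 142 mm above the bench. Three plates are bolted (hidden bolts; they yield 1 to 2 mm under a firm press), one, not known which, rocks freely either way: balanced, it tips at about 1.5 N pressed 40 mm from the shaft and stays as it is left.
- sleeve: Loose steel sleeve, 32 mm diameter, 24 mm high, standing on the +y end of the box's top; origin at the centre of its underside. To be left alone.
- flange: Loose dark steel flange, 34 mm diameter with a 20 mm hub, 20 mm high, standing on the -y end of the box's top; origin at the centre of its underside. To be left alone.
- wrench: Loose spanner, 150 mm long, lying on the bench between the robot and the box; origin at the middle of its underside, x along it. To be left alone.
- jar: Loose white jar with a black cap, 56 mm diameter, 62 mm high, standing on the bench beyond the box; origin at the centre of its underside. To be left alone.

How it is judged:
On the way, in this order (a step that is already met when the one before it is completed fails the run):
1. the free plate has been pressed down at one edge (over 0.15 rad) (((value of joint plate1 above 0.15 rad or value of joint plate1 below -0.15 rad) or (value of joint plate2 above 0.15 rad or value of joint plate2 below -0.15 rad) or (value of joint plate3 above 0.15 rad or value of joint plate3 below -0.15 rad) or (value of joint plate4 above 0.15 rad or value of joint plate4 below -0.15 rad))), for 0.1 s.
2. the free plate stands upright (within 0.17 rad) (((value of joint plate1 above 1.4 rad or value of joint plate1 below -1.4 rad) or (value of joint plate2 above 1.4 rad or value of joint plate2 below -1.4 rad) or (value of joint plate3 above 1.4 rad or value of joint plate3 below -1.4 rad) or (value of joint plate4 above 1.4 rad or value of joint plate4 below -1.4 rad))), for 0.2 s.
At the end, for the whole second after the job is handed in: The free plate stands within 10 degrees of upright (joint beyond 1.40 rad either way) and at rest, the three bolted plates are shut (within 0.05 rad), and sleeve, flange, spanner and jar are within 20 mm of where they were ((((value of joint plate1 above 1.4 rad or value of joint plate1 below -1.4 rad) and not (value of joint plate2 above 0.05 rad or value of joint plate2 below -0.05 rad) and not (value of joint plate3 above 0.05 rad or value of joint plate3 below -0.05 rad) and not (value of joint plate4 above 0.05 rad or value of joint plate4 below -0.05 rad)) or ((value of joint plate2 above 1.4 rad or value of joint plate2 below -1.4 rad) and not (value of joint plate1 above 0.05 rad or value of joint plate1 below -0.05 rad) and not (value of joint plate3 above 0.05 rad or value of joint plate3 below -0.05 rad) and not (value of joint plate4 above 0.05 rad or value of joint plate4 below -0.05 rad)) or ((value of joint plate3 above 1.4 rad or value of joint plate3 below -1.4 rad) and not (value of joint plate1 above 0.05 rad or value of joint plate1 below -0.05 rad) and not (value of joint plate2 above 0.05 rad or value of joint plate2 below -0.05 rad) and not (value of joint plate4 above 0.05 rad or value of joint plate4 below -0.05 rad)) or ((value of joint plate4 above 1.4 rad or value of joint plate4 below -1.4 rad) and not (value of joint plate1 above 0.05 rad or value of joint plate1 below -0.05 rad) and not (value of joint plate2 above 0.05 rad or value of joint plate2 below -0.05 rad) and not (value of joint plate3 above 0.05 rad or value of joint plate3 below -0.05 rad))) and velocity of joint plate1 between -0.05 and 0.05 rad/s and velocity of joint plate2 between -0.05 and 0.05 rad/s and velocity of joint plate3 between -0.05 and 0.05 rad/s and velocity of joint plate4 between -0.05 and 0.05 rad/s and distance of each of sleeve, flange, wrench, jar from where it was at the start of the episode below 0.02 m); the robot touches nothing.
It fails at once if a plate is pressed, pushed or pinched with more than 45 N (contact force between any of the fingers, the arm and plate1_c0 above 45 N or contact force between any of the fingers, the arm and plate2_c0 above 45 N or contact force between any of the fingers, the arm and plate3_c0 above 45 N or contact force between any of the fingers, the arm and plate4_c0 above 45 N).
It fails at once if a bystander is lifted, carried or pushed more than 20 mm (distance of any of sleeve, flange, wrench, jar from where it was at the start of the episode above 0.02 m).
It also fails if it takes over 54 s, if anything falls off the work surface, if the arm or the gripper's body presses on something with over 40 N, if the wrist force passes 120 N, or if a joint passes its speed limit or range.

## Robot

A 6-joint arm with a two-finger parallel gripper is mounted at the origin on the work surface. World frame = base frame: x ahead of the robot, y to its left, z up, the work surface at z = 0. Lengths are in m, angles in rad, forces in N, time in s.
With the tool pointing down it reaches from about 0.275 to 1 m from the base axis. Payload 8.4 kg.
Tool frame: the origin (TCP) lies midway between the tips of the shut fingers; the grasp point (between the pads) lies 19 mm behind it; z points along the fingers, y is the line along which they close (so a half turn about z gives the same grasp; the last joint's range is limited). The gripper opens to 85 mm and grips with 20 to 120 N. Pads are 22 mm wide; open, the fingers measure 114 mm over their backs; the gripper's body (76 mm by 85 mm) begins 54 mm behind the grasp point. The pads swing forward as they close: fully open they stand 13 mm farther back than shut.
Start: joints at [1.253, 0.353, 1.633, -0, 1.155, -0.002], TCP at [0.194, 0.594, 0.231] pointing down, gripper open.
Joint ranges: [-2.63, 2.63], [-0.92, 2.1], [0.06, 2.66], [-1.3, 4.44], [0, 2.69], [-3.02, 3.02]. Speed limits (rad/s): [2.22, 2.22, 2.79, 3.14, 3.14, 3.14].

## Interface

Orientations are given as a 3x3 rotation matrix whose columns are the frame's x, y, z axes.
In Python, from cell import r gives the robot as it stands.
- The arm moves only by the shell command python3 -m creep 'ROWS' [FORCE]. ROWS is JSON, a list of rows, each a list of 5 numbers: the shift along the tool's x, y, z normalised to -1 to 1, where 1 is 800 mm, then the turn about the tool's z normalised to -1 to 1, where 1 is 60 degrees, then the opening, from -1 (shut) to 1 (fully open). A call has exactly 8 rows; each row is the pose to reach, as a shift and turn from the pose commanded when the call began, along the tool's axes at that moment; what a row does not reach only later rows make up. A row lasts 1/12 s, in which the tool goes at most 41.7 mm and 7.16 degrees, less where a joint would pass 70% of its speed; a pose out of reach is approached as far as the arm can. A call with a number of a shift or a turn outside -1 to 1 is refused whole. A call with a gripper value outside its range is refused whole. The fingers move at their own pace and stop on an object; FORCE is the grip in N (left out, the last holds). Time passes only in rows, so rows that repeat a pose let the fingers close, or fill a call up. It gives the time, the measured TCP pose, the force, the opening and the grip force at its end, in the units of the state.
- r.get_state(): the state, without advancing time (a new reading comes with each control period).
- r.capture(name): name is "side" or "top" or "wrist"; returns the picture (480x640x3 uint8, red, green, blue); there is no depth.
- r.camera_model(name): a dict with "intrinsics" (3x3 intrinsics, pixels), "cam_to_world" (4x4, takes a point from camera to world coordinates). Camera axes: x right, y down, z forward; pixel columns grow to the right and rows downward; lengths in m; the calibration is good to about 2 mm. A picture is of the moment at which its call begins: read the wrist's pose just before it. camera_model takes no time and is no camera call; for the wrist camera it gives the pose at the moment of the call.
- r.job_done(): hands the job in; it is judged then, once.
Trained networks look in the newest picture that a camera, given by its name, has taken for a name from the list of things; names that differ only in an ending like _2 or _b are one class to them, and where a whole thing is asked for, a point or a joint stands for the part that bears it (a point fixed in the world has none). Each returns a list of dicts, best first, with "score" (0 to 1); they miss things now and then, are a little off and sometimes report something else, mostly with a low value. They report only what shows in the picture. A call takes as long as a camera call.
- r.look_for(label, camera): "position" ([row, column] in pixels, amid what is visible of it).
- r.regions_of(label, camera): "region" (480x640 bool, what is visible of it) and "position" ([row, column] in pixels, amid what is visible of it).
- r.landmark_of(label, camera): "position" ([row, column] in pixels: a listed point, or the origin of a listed thing).
The state is a dict: "time_s": time; "joint_positions": joint angles; "dq": joint speeds; "joint_torque": joint torques, N m; "tool_pos": TCP position; "eef_rot": TCP orientation; "wrist_force": force on the tool from outside, world axes, zero at the start; "moment": the same for the moment, N m; "width": finger opening in m; "finger_force": force on a finger pad.
Only numpy, scipy, OpenCV 4.12 (cv2) and the standard library are available. Lean on these libraries where they do the work, as an engineer would, in place of code of your own. Each camera call takes 0.05 s, during which the arm holds its last target. There are 200 camera calls.

## Working session

There is one attempt and no reset: what is moved stays moved. The work goes in short steps, Python scripts to look and compute and a shell command to move; the robot and the scene stay as the last step left them, time stands still between calls to the robot, and variables do not carry over. Pictures are saved under pics/ and viewed, at most 10 in all, crops included, and the job is handed in when it is done.

```bash
mkdir -p pics; ls; cat > h.py <<'E'
import numpy as np, cv2
from cell import r
def ray(cam,px,z):
    m=r.camera_model(cam);K=np.array(m["intrinsics"]);T=np.array(m["cam_to_world"])
    d=T[:3,:3]@np.linalg.solve(K,[px[1],px[0],1.0]);o=T[:3,3]
    return o+d*(z-o[2])/d[2]
def save(cam,n):
    im=r.capture(cam);cv2.imwrite(f"pics/{n}.png",im[:,:,::-1]);return im
E
python3 - <<'E'
from h import *
s=r.get_state();print(s["time_s"],s["tool_pos"],np.round(s["eef_rot"],3).tolist(),s["width"],s["wrist_force"])
for cam in ["top","side"]:
    save(cam,cam+"0")
    for n,z in [("plate1_mid",.084),("plate2_mid",.084),("plate3_mid",.084),("plate4_mid",.084),("sleeve",.084),("flange",.084),("wrench",0),("jar",0),("plenum",0)]:
        for d in r.landmark_of(n,cam)[:2]:
            print(cam,n,round(d["score"],2),np.round(d["position"]),np.round(ray(cam,d["position"],z),3))
E
```

```text
pics
0.0 [0.19397477 0.59362302 0.23054551] [[-0.951, 0.311, -0.0], [0.311, 0.951, -0.001], [-0.0, -0.001, -1.0]] 0.08552784498521658 [-0.32999453 -0.8528718   0.34612396]
top plate1_mid 0.92 [228. 255.] [0.575 0.154 0.084]
top plate2_mid 0.85 [240. 317.] [0.556 0.043 0.084]
top plate3_mid 0.81 [246. 372.] [ 0.547 -0.055  0.084]
top plate3_mid 0.34 [228. 257.] [0.576 0.15  0.084]
top sleeve 0.78 [195. 225.] [0.635 0.21  0.084]
top sleeve 0.61 [245. 341.] [ 0.547 -0.     0.084]
top flange 0.79 [287. 467.] [ 0.476 -0.224  0.084]
top flange 0.24 [244. 342.] [ 0.549 -0.002  0.084]
top wrench 0.84 [328. 306.] [0.397 0.062 0.   ]
top wrench 0.54 [157. 381.] [ 0.732 -0.081  0.   ]
top jar 0.68 [158. 380.] [ 0.729 -0.078  0.   ]
top plenum 0.9 [246. 342.] [ 0.555 -0.004  0.   ]
top plenum 0.25 [160. 381.] [ 0.726 -0.081  0.   ]
side plate2_mid 0.55 [225. 310.] [0.564 0.045 0.084]
side plate3_mid 0.77 [268. 338.] [ 0.542 -0.059  0.084]
side plate4_mid 0.83 [316. 375.] [ 0.525 -0.167  0.084]
side sleeve 0.85 [165. 287.] [0.629 0.207 0.084]
side sleeve 0.64 [225. 309.] [0.564 0.047 0.084]
side flange 0.96 [362. 373.] [ 0.472 -0.222  0.084]
side wrench 0.64 [295. 228.] [0.401 0.066 0.   ]
side jar 0.89 [255. 422.] [ 0.728 -0.073  0.   ]
side plenum 0.98 [278. 320.] [ 0.548 -0.001  0.   ]
```

View pics/top0.png

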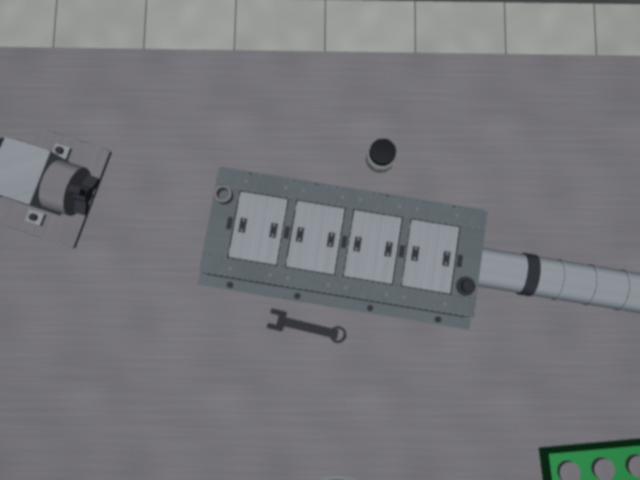

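View pics/side0.png

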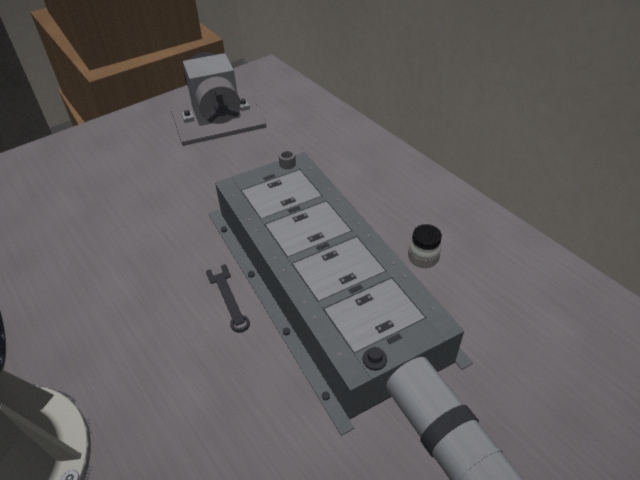

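The top picture shows the box turned about -9°, with plates centred at about (col,row) (258,228), (319,238), (374,247) and (431,256). The sleeve is at (223,194), the flange at (466,286), the jar at (382,153), and the spanner is below the box at (307,326). The side picture confirms this, and the arm is clear of the box.

```bash
python3 - <<'E'
from h import *
im=cv2.imread("pics/top0.png");g=cv2.cvtColor(im,cv2.COLOR_BGR2GRAY)
m=(g>135).astype(np.uint8);m[:180]=0;m[310:]=0;m[:,:215]=0;m[:,472:]=0
m=cv2.morphologyEx(m,cv2.MORPH_CLOSE,np.ones((9,9)))
C=[]
for c in cv2.findContours(m,0,2)[0]:
    if cv2.contourArea(c)>1000:
        q=cv2.boxPoints(cv2.minAreaRect(c));w=np.array([ray("top",p[::-1],.084) for p in q])
        print(np.round(w.mean(0),4),np.round(np.linalg.norm(np.diff(w,axis=0),axis=1),3));C.append(w.mean(0)[:2])
C=np.array(sorted(C,key=lambda c:-c[1]))
u=np.linalg.svd(C-C.mean(0))[2][0];u*=np.sign(u[1]);o=C.mean(0);print("o",o,"ydir",u,"proj",(C-o)@u)
xd=np.array([u[1],-u[0]]);s=r.get_state();R=np.array(s["eef_rot"]);t=np.array(s["tool_pos"])
a=np.arctan2(-xd[1],-xd[0])-np.arctan2(R[1,0],R[0,0]);print("world turn deg",np.degrees(a))
for i,y in enumerate([.156,.052,-.052,-.156]):
    p=np.r_[o+u*y-xd*.045,.1];print(i+1,p, "tool shift",np.round(R.T@(p-t)/.8,4))
E
```

```text
[ 0.5297 -0.1593  0.084 ] [0.117 0.083 0.117]
[ 0.5454 -0.0568  0.084 ] [0.117 0.084 0.116]
[0.561  0.0466 0.084 ] [0.116 0.085 0.116]
[0.5768 0.1493 0.084 ] [0.116 0.084 0.116]
o [ 0.55324179 -0.00504072] ydir [0.15054094 0.98860378] proj [ 0.15615921  0.05226813 -0.05234503 -0.15608231]
world turn deg 9.437330375089786
1 [0.532239   0.15595581 0.1       ] tool shift [-0.5719 -0.3893  0.1641]
2 [0.51658274 0.05314101 0.1       ] tool shift [-0.5932 -0.5176  0.1641]
3 [ 0.50092649 -0.04967378  0.1       ] tool shift [-0.6145 -0.6458  0.1641]
4 [ 0.48527023 -0.15248857  0.1       ] tool shift [-0.6358 -0.7741  0.1641]
```

```bash
python3 -m creep '[[-0.572,-0.389,0,-0.157,-1],[-0.572,-0.389,0,-0.157,-1],[-0.572,-0.389,0,-0.157,-1],[-0.572,-0.389,0,-0.157,-1],[-0.572,-0.389,0,-0.157,-1],[-0.572,-0.389,0,-0.157,-1],[-0.572,-0.389,0,-0.157,-1],[-0.572,-0.389,0,-0.157,-1]]'
cat > st.py <<'E'
from h import *
import sys
o=np.array([0.55324,-0.00504]);u=np.array([.15054,.98860]);x=np.array([u[1],-u[0]])
s=r.get_state();t=np.array(s["tool_pos"]);R=np.array(s["eef_rot"])
p=t[:2]-o;print("t",round(s["time_s"],2),"box xyz",np.round([p@x,p@u,t[2]],4),"F",np.round(s["wrist_force"],2),"w",round(s["width"],4),"yawerr",round(np.degrees(np.arctan2(u[0]*R[0,1]*0+R[0,1]*u[1]-R[1,1]*u[0],R[:2,1]@u)),2))
if len(sys.argv)>3:
    a=[float(v) for v in sys.argv[1:4]];q=np.r_[o+x*a[0]+u*a[1],a[2]];print("shift",np.round(R.T@(q-t)/.8,4))
E
python3 st.py -0.045 0.156 0.1
```

```text
time_s: 1.67
tool_pos: [0.3988, 0.3286, 0.2316]
eef_rot: [[-0.989, 0.151, 0.001], [0.151, 0.989, 0.0], [-0.0, 0.0, -1.0]]
wrist_force: [0.7, 0.5, 0.1]
width: -0.0005
finger_force: 0.0
t 1.67 box xyz [-0.2029  0.3066  0.2316] F [0.67 0.46 0.07] w -0.0005 yawerr -0.0
shift [-0.1973 -0.1883  0.1645]
```

```bash
python3 -m creep '[[-0.197,-0.188,0.05,0,-1],[-0.197,-0.188,0.05,0,-1],[-0.197,-0.188,0.05,0,-1],[-0.197,-0.188,0.05,0,-1],[-0.197,-0.188,0.1,0,-1],[-0.197,-0.188,0.13,0,-1],[-0.197,-0.188,0.164,0,-1],[-0.197,-0.188,0.164,0,-1]]' >/dev/null; python3 st.py -0.045 0.156 0.082
```

```text
t 2.33 box xyz [-0.0493  0.1546  0.0943] F [-1.05 -0.29 -0.26] w -0.0001 yawerr 0.15
shift [-0.0055  0.0018  0.0153]
```

```bash
python3 -m creep '[[0,0,0,0,-1],[0,0,0,0,-1],[0,0,0,0,-1],[0,0,0,0,-1],[0,0,0,0,-1],[0,0,0,0,-1],[0,0,0,0,-1],[0,0,0,0,-1]]' >/dev/null; python3 st.py -0.045 0.156 0.082
```

```text
t 3.0 box xyz [-0.0465  0.1579  0.1005] F [-0.32 -0.14  0.66] w -0.0 yawerr 0.0
shift [-0.0018 -0.0023  0.0231]
```

```bash
python3 -m creep '[[0,0,0.006,0,-1],[0,0,0.012,0,-1],[0,0,0.016,0,-1],[0,0,0.019,0,-1],[0,0,0.021,0,-1],[0,0,0.023,0,-1],[0,0,0.0235,0,-1],[0,0,0.024,0,-1]]' >/dev/null; python3 st.py; python3 -m creep '[[0,0,0,0,-1],[0,0,0,0,-1],[0,0,0,0,-1],[0,0,0,0,-1],[0,0,0,0,-1],[0,0,0,0,-1],[0,0,0,0,-1],[0,0,0,0,-1]]' >/dev/null;python3 st.py
```

```text
t 3.67 box xyz [-0.0468  0.1575  0.0822] F [-8.79 -2.77 25.18] w -0.0002 yawerr 0.02
t 4.33 box xyz [-0.0469  0.1575  0.0823] F [-6.5  -2.6  21.19] w 0.0001 yawerr 0.02
```

Plate 1 resists (over 20 N for under 2 mm), so it is bolted. On to plate 2, pressing a little less.

```bash
python3 -m creep '[[0,0,-0.03,0,-1],[0,-0.02,-0.03,0,-1],[0,-0.06,-0.03,0,-1],[0,-0.1,-0.03,0,-1],[0,-0.13,-0.03,0,-1],[0,-0.13,-0.03,0,-1],[0,-0.13,-0.02,0,-1],[0,-0.13,-0.012,0,-1]]' >/dev/null; python3 -m creep '[[0,0,0,0,-1],[0,0,0,0,-1],[0,0,0.004,0,-1],[0,0,0.006,0,-1],[0,0,0.008,0,-1],[0,0,0.01,0,-1],[0,0,0.011,0,-1],[0,0,0.011,0,-1]]' >/dev/null;python3 st.py
```

```text
t 5.67 box xyz [-0.0465  0.0541  0.0827] F [-5.13  1.83 16.32] w 0.0004 yawerr 0.01
```

Plate 2 is bolted too (16 N).

```bash
python3 -m creep '[[0,0,-0.03,0,-1],[0,-0.02,-0.03,0,-1],[0,-0.06,-0.03,0,-1],[0,-0.1,-0.03,0,-1],[0,-0.13,-0.03,0,-1],[0,-0.13,-0.03,0,-1],[0,-0.13,-0.02,0,-1],[0,-0.13,-0.012,0,-1]]' >/dev/null; python3 -m creep '[[0,0,0,0,-1],[0,0,0,0,-1],[0,0,0.004,0,-1],[0,0,0.006,0,-1],[0,0,0.008,0,-1],[0,0,0.01,0,-1],[0,0,0.012,0,-1],[0,0,0.012,0,-1]]' >/dev/null;python3 st.py
```

```text
t 7.0 box xyz [-0.0466 -0.0502  0.0815] F [-0.44  0.81 -0.54] w -0.0002 yawerr 0.01
```

Plate 3 gives way with no force, so it is the free one. I'll push its near edge down into the well.

```bash
python3 -m creep '[[0,0,0.005,0,-1],[0,0,0.01,0,-1],[-0.002,0,0.015,0,-1],[-0.003,0,0.02,0,-1],[-0.004,0,0.025,0,-1],[-0.005,0,0.03,0,-1],[-0.006,0,0.035,0,-1],[-0.006,0,0.04,0,-1]]' >/dev/null; python3 st.py;  python3 - <<'E'
from h import *
save("side","side1")
E
```

```text
t 7.67 box xyz [-0.0417 -0.0503  0.0492] F [1.01 0.   2.25] w 0.0004 yawerr 0.02
```

View pics/side1.png

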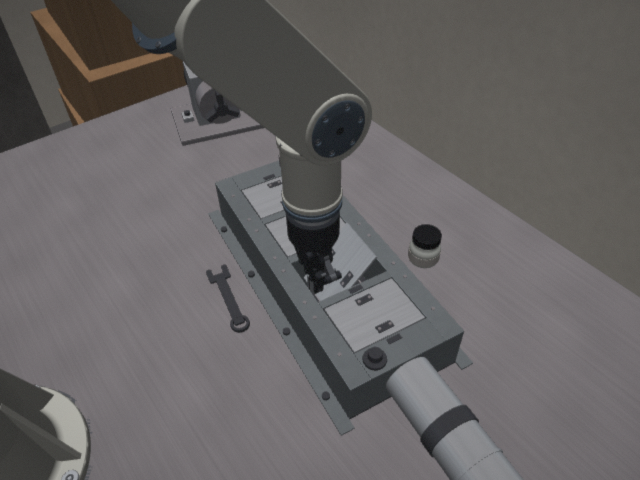

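The fingers are in the well (about (318,280)), and plate 3's far edge is raised about 45° at (365,265). Next I lift out, go over to the far side and come down behind the raised edge.

```bash
python3 -m creep '[[0,0,-0.04,0,-1],[0,0,-0.09,0,-1],[0,0,-0.14,0,-1],[0,0,-0.18,0,-1],[0,0,-0.19,0,-1],[-0.04,0,-0.19,0,-1],[-0.09,0,-0.19,0,-1],[-0.13,0,-0.19,0,-1]]' >/dev/null;python3 -m creep '[[-0.035,0,0,0,-1],[-0.035,0,0,0,-1],[-0.035,0,0.03,0,-1],[-0.035,0,0.07,0,-1],[-0.035,0,0.1,0,-1],[-0.035,0,0.11,0,-1],[-0.035,0,0.115,0,-1],[-0.035,0,0.115,0,-1]]' >/dev/null; python3 st.py 0.05 -0.05 0.11;  python3 - <<'E'
from h import *
save("side","side2")
E
```

```text
t 9.05 box xyz [ 0.0897 -0.0504  0.1092] F [ 0.3  -0.15 -0.04] w 0.0004 yawerr 0.01
shift [ 0.0497  0.0004 -0.001 ]
```

View pics/side2.png

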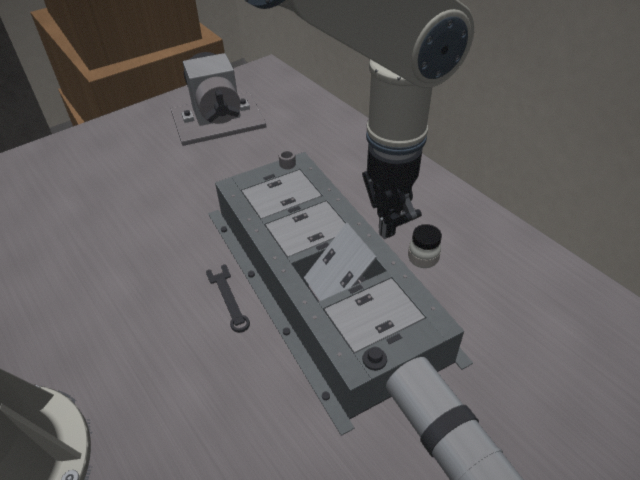

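Plate 3 stayed up at about 45° with its raised edge near (350,235). The fingers are beyond it at (390,225), clear of the jar. Now I push the edge back towards the robot.

```bash
python3 -m creep '[[0.015,0,0,0,-1],[0.03,0,0,0,-1],[0.04,0,0,0,-1],[0.05,0,0,0,-1],[0.058,0,0,0,-1],[0.065,0,0,0,-1],[0.07,0,0,0,-1],[0.075,0,0,0,-1]]' >/dev/null;python3 st.py; python3 -m creep '[[0.003,0,0,0,-1],[0.006,0,0,0,-1],[0.009,0,0,0,-1],[0.012,0,0,0,-1],[0.014,0,0,0,-1],[0.016,0,0,0,-1],[0.018,0,0,0,-1],[0.018,0,0,0,-1]]' >/dev/null; python3 st.py;  python3 - <<'E'
from h import *
save("side","side3")
E
```

```text
t 9.77 box xyz [ 0.0299 -0.0503  0.1098] F [ 1.55 -0.34  1.42] w -0.0002 yawerr 0.01
t 10.43 box xyz [ 0.0154 -0.0503  0.1096] F [-0.    0.76 -0.54] w 0.0001 yawerr 0.02
```

View pics/side3.png

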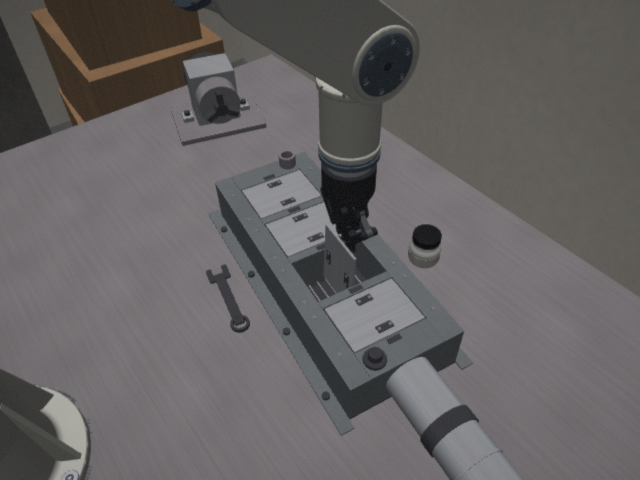

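Plate 3 looks nearly upright (about (340,262)). I'll nudge it until the stop is felt.

```bash
python3 -m creep '[[0.001,0,0,0,-1],[0.002,0,0,0,-1],[0.003,0,0,0,-1],[0.003,0,0,0,-1],[0.004,0,0,0,-1],[0.004,0,0,0,-1],[0.004,0,0,0,-1],[0.004,0,0,0,-1]]' >/dev/null;python3 st.py
```

```text
t 11.15 box xyz [ 0.0126 -0.0503  0.1097] F [ 0.36 -1.15  0.03] w -0.0002 yawerr 0.02
```

```bash
python3 -m creep '[[0.001,0,0,0,-1],[0.001,0,0,0,-1],[0.002,0,0,0,-1],[0.002,0,0,0,-1],[0.003,0,0,0,-1],[0.003,0,0,0,-1],[0.003,0,0,0,-1],[0.003,0,0,0,-1]]' >/dev/null;python3 st.py
```

```text
t 11.82 box xyz [ 0.0126 -0.0503  0.1099] F [ 9.78 -2.2  -8.77] w -0.0001 yawerr 0.01
```

The stop is felt at about 10 N. Backing off and up.

```bash
python3 -m creep '[[-0.01,0,0,0,-1],[-0.03,0,0,0,-1],[-0.06,0,0,0,-1],[-0.1,0,0,0,-1],[-0.1,0,-0.04,0,-1],[-0.1,0,-0.09,0,-1],[-0.1,0,-0.14,0,-1],[-0.1,0,-0.15,0,-1]]' >/dev/null;python3 -m creep '[[0,0,0,0,-1],[0,0,0,0,-1],[0,0,0,0,-1],[0,0,0,0,-1],[0,0,0,0,-1],[0,0,0,0,-1],[0,0,0,0,-1],[0,0,0,0,-1]]' >/dev/null;python3 st.py;  python3 - <<'E'
from h import *
save("side","side4")
E
```

```text
t 13.15 box xyz [ 0.0901 -0.0503  0.2292] F [ 0.04 -0.55  0.42] w -0.0001 yawerr 0.01
```

View pics/side4.png

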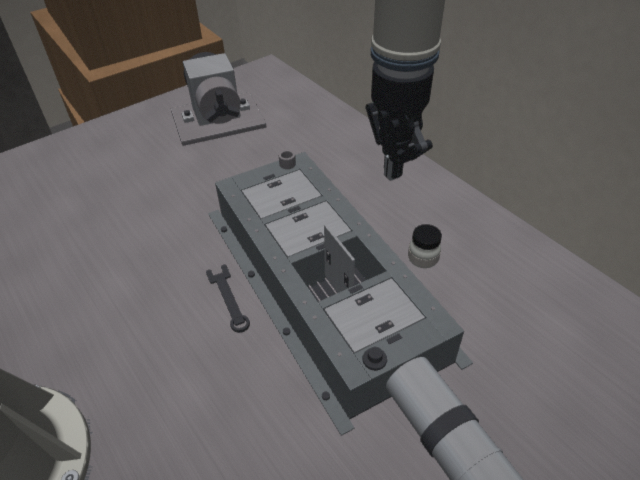

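Plate 3 stands up, with its top edge running from about (325,228) to (353,263). The arm is clear and the loose things are where they were. I'll check the edge against the projected upright position before handing in.

```bash
python3 - <<'E'
from h import *
o=np.array([0.55324,-0.00504]);u=np.array([.15054,.98860]);x=np.array([u[1],-u[0]])
m=r.camera_model("side");K=np.array(m["intrinsics"]);T=np.linalg.inv(np.array(m["cam_to_world"]))
for deg in (90,80,70):
    a=np.radians(deg)
    for y in (-.009,-.095):
        p=T@np.r_[o+x*.06*np.cos(a)+u*y,.082+.06*np.sin(a),1];q=K@p[:3];print(deg,np.round(q[:2]/q[2]))
im=cv2.imread("pics/side4.png")[210:310,290:400];cv2.imwrite("pics/crop.png",cv2.resize(im,None,fx=6,fy=6,interpolation=2))
E
```

```text
90 [325. 223.]
90 [354. 258.]
80 [331. 221.]
80 [360. 256.]
70 [336. 220.]
70 [365. 255.]
```

View pics/crop.png

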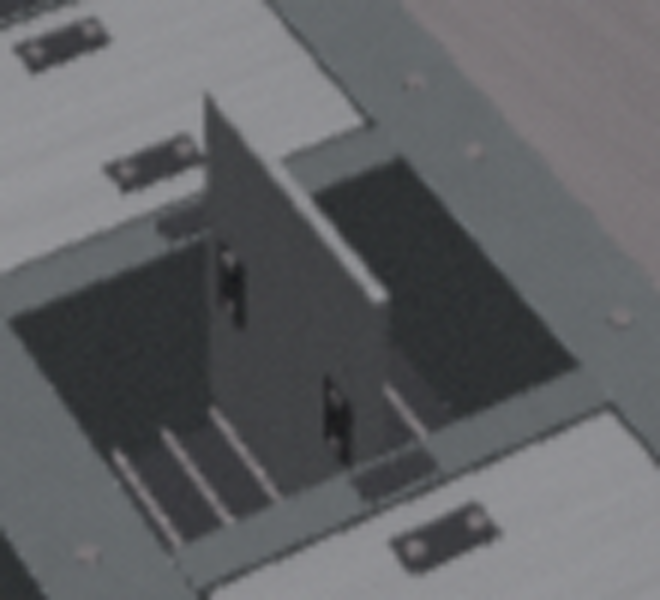

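The crop puts the edge ends at about (324,226) and (354,260), which matches the projection for 90°.

```bash
python3 -c "
from cell import r
print(r.job_done())"
```

```text
the job is handed in; nothing more can be done
None
```

Plate 3 was the free one: it now stands fully upright, its raised edge matching 90° in the side camera. Plates 1 and 2 pressed firm and plate 4 was not pressed; the loose things look undisturbed, the arm is clear, and the job is handed in (no verdict was returned).

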